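# Refit the feed roller of the edge bander

## Task

Give the edge bander's drive a shot of oil by pressing the oiler's plunger right down to its stop and letting it spring back; then take the feed roller (the widest of the three in the drilled block) and push its shaft down into the drive hub, turning it until the key slips into the keyway, and keep pushing until the roller sits flush on the hub. Finish while still gripping the roller and holding it down fully home against the sprung seat, so that its screw can be fitted from below; leave the other rollers and everything else where they are.

Things in the scene. Friction and masses are not known exactly. Their poses are not given: they have to be found in the camera images.
- machine: Edge-banding machine: blue cabinet 340 (x) x 370 (y) mm, steel table 100 mm above the bench; origin under its centre, x away from the robot, z up. Drive hub 60 mm before the centre; two 10 mm tall pins 85 mm to the hub's sides; 115 mm behind the hub a glue roller and tape guide 40 mm tall, behind them a glue pot up to 86 mm tall. Oiler and switch box on the two back corners, either way round.
- plunger_top (a point): Centre of the top of the oiler's plunger head: a round black knob 30 mm across, 10 mm thick, on a thin rod, 108 mm above the machine's table. The oiler (white tank, aluminium cap, 52 x 62 x 70 mm) stands on one back corner of the table; the other has a plain grey switch box 85 mm tall without a knob on top. z up.
- plunger (a joint): Travel of the oiler plunger in m: 0 up, 0.010 down at its stop. Spring-loaded: 2.4 N starts it, 8.4 N holds it at the stop; it springs back up when let go.
- hub_face (a point): Drive hub: vertical steel boss 56 mm across, 12 mm tall, on the machine's table. Point: centre of its bore at its top face. z up along the bore; x points from the axis to the middle of the keyway. Bore 26 mm wide; keyway 10.5 mm wide, reaching 17 mm from the axis, open at the top and as deep as the bore. The hub does not turn.
- seat_spring (a joint): Travel in m of the sprung seat at the foot of the hub's bore: 0 up (39 mm below the hub's face), 0.006 when the roller is fully home (shaft end 45 mm below the face). It starts to give at 7 N and takes 13 N at 6 mm, so a roller that is let go rises some millimetres.
- block: Plywood block 280 (x) x 100 (y) x 60 mm tall, origin under its centre, fixed; three round 34 mm holes in a row along its x, 90 mm apart, each with a roller standing in it shaft down, the tyre's underside on the block's top.
- roller_mid (a point): Feed roller, the widest of the three in the block: rubber tyre 50 mm across, 45 mm tall, about 0.45 kg. Point: on its axis, half-way up the tyre. z up; x points to the key. Above the tyre the 24 mm shaft stands 10 mm tall with a stub of the key on the key's side, visible from above.
- roller_shoulder (a point): Centre of the tyre's flat underside, which seats on the hub's face; 22.5 mm below roller_mid, same axes. Below it the 24 mm shaft reaches 45 mm down; its key, 8 mm wide, stands out to 15.5 mm from the axis from 3 to 33 mm below this point, so that the last 12 mm of the shaft are plain.
- idler_a_mid (a point): One of two idler rollers, 36 mm across and 42 mm tall, standing in the same block; half-way up its tyre. Bystander.
- idler_b_mid (a point): The other idler roller, the same. Bystander.
- spanner_mid (a point): Spanner 140 mm long lying on the machine's table near its front (robot-side) edge. Bystander.
- driver_mid (a point): Screwdriver lying on the bench. Bystander.
- wax_tin_mid (a point): Round flat tin, 76 mm across, 34 mm tall, on the bench. Bystander.
- offcut_mid (a point): Offcut of white board 160 x 90 x 18 mm on the bench. Bystander.
- glue_jar_mid (a point): Jar 60 mm across, 90 mm tall, on the bench. Bystander.
- wood_block_mid (a point): Small wooden block 60 x 40 x 35 mm on the bench. Bystander.
Not all that is in view belongs to the job. What is shaped like the part that bears roller_mid but blue or green is not meant.

How it is judged:
By the outcome, as a careful person would: the job done as asked, in the order asked, and still so for the second after the job is handed in, while the arm keeps its last pose, push and grip.
It also fails if it takes over 64 s, if anything falls off the work surface, if the arm or the gripper's body presses on something with over 40 N, if the wrist force passes 120 N, or if a joint passes its speed limit or range.

## Robot

A 6-joint arm with a two-finger parallel gripper is mounted at the origin on the work surface. World frame = base frame: x ahead of the robot, y to its left, z up, the work surface at z = 0. Lengths are in mm, angles in degrees, forces in N, time in s.
With the tool pointing down it reaches from about 350 to 850 mm from the base axis. Payload 8.1 kg.
Tool frame: the origin (TCP) lies on the centre line of the jaws, within the pads' length; the fingertips stand 19 mm ahead of it and the grasp point (between the pads) is the TCP; z points along the fingers, y is the line along which they close (so a half turn about z gives the same grasp; the last joint's range is limited). The gripper opens to 85 mm and grips with 20 to 120 N. Pads are 22 mm wide; open, the fingers measure 114 mm over their backs; the gripper's body (76 mm by 85 mm) begins 54 mm behind the grasp point. The pads swing forward as they close: fully open they stand 13 mm farther back than shut.
Start: joints at [-68.549, 7.471, 85.268, -0, 87.261, -4.893], TCP at [266.281, -537.68, 250.292] pointing down, gripper open.
Joint ranges: [-169.43, 169.43], [-51.17, 129.36], [1.28, 143.12], [-76.62, 256.62], [0, 156.53], [-152.29, 152.29]. Speed limits (degrees/s): [136.94, 136.94, 159.86, 180, 180, 180].

## Interface

Orientations are given as [roll, pitch, yaw] about the fixed x, y, z axes, in that order (R = Rz(yaw) Ry(pitch) Rx(roll)).
In Python, from bench import r gives the robot as it stands. The module is installed in compiled form; this text tells all that it offers.
- The arm moves only by the tool servo_tool, never from a script. Its arguments are lists of equal length, an entry for each row: "fingers": the finger opening in m, from 0 to 0.0854; "linear": the shift along the tool's x, y, z in m, a list of three; "rotation": the turn, a rotation vector about the tool's x, y, z in degrees, a list of three. A call has 1 to 10 rows; each row is the pose to reach, as a shift and turn from the pose commanded when the call began, along the tool's axes at that moment; what a row does not reach only later rows make up. A row lasts 1/10 s, in which the tool goes at most 50 mm and 8.59 degrees, less where a joint would pass 70% of its speed; a pose out of reach is approached as far as the arm can. A call with a gripper value outside its range is refused whole. The fingers move at their own pace and stop on an object; "force" is the grip in N (left out, the last holds). Time passes only in rows, so rows that repeat a pose let the fingers close. It gives the time, the measured TCP pose, the force, the opening and the grip force at its end, in the units of the state.
- r.sense(): the state, without advancing time (a new reading comes with each control period).
- r.snapshot(name): name is "scene" or "side" or "wrist"; returns a dict with "frame" (480x640x3 uint8, red, green, blue), "fx", "fy", "cx", "cy" (pixels), "k1" (the pictures are not rectified: a ray, as slopes to the right and down, at radius r is drawn at 1 + k1 r^2 times it, then the intrinsics apply), "camera_from_world" (4x4, takes a point from world to camera coordinates). Camera axes: x right, y up, looking along -z (the intrinsics and any distortion apply to the point x, -y, -z); pixel columns grow to the right and rows downward; lengths in mm; the calibration is good to about 2 mm. A picture is of the moment at which its call begins. There is no depth.
- r.hand_in(): hands the job in; it is judged then, once.
The state is a dict: "time": time; "joint_pos": joint angles; "qd": joint speeds; "joint_efforts": joint torques, N m; "tool_pos": TCP position; "tcp_rot": TCP orientation; "ft_force": force on the tool from outside, world axes, zero at the start; "wrist_torque": the same for the moment, N m; "finger_gap": finger opening in mm; "grip_force": force on a finger pad.
Only numpy, scipy, OpenCV 4.12 (cv2) and the standard library are available. Lean on these libraries where they do the work, as an engineer would, in place of code of your own. Each camera call takes 0.05 s, during which the arm holds its last target. There are 200 camera calls.

## Working session

There is one attempt and no reset: what is moved stays moved. The work goes in short steps, Python scripts to look and compute and a tool call to move; the robot and the scene stay as the last step left them, time stands still between calls to the robot, and variables do not carry over. Pictures are saved under pics/ and viewed, at most 10 in all, crops included, and the job is handed in when it is done.

Besides the shell and the picture viewer there is one more tool, called after ">>>" in YAML: its name, and indented under it one key for each argument. servo_tool: Moves the arm, as the interface text tells. Its arguments: {"type":"object","properties":{"fingers":{"type":"array","items":{"type":"number"}},"linear":{"type":"array","items":{"type":"array","items":{"type":"number"}}},"rotation":{"type":"array","items":{"type":"array","items":{"type":"number"}}},"force":{"type":"number"}},"required":["fingers","linear","rotation"]}

```bash
mkdir -p pics
cat > h.py <<'E'
import numpy as np,cv2
from bench import r
def snap(n,f):
    s=r.snapshot(n); s['frame']=np.array(s['frame']); cv2.imwrite(f'pics/{f}.png',s['frame'][:,:,::-1]); 
    np.savez(f'pics/{f}.npz',**{k:np.array(v) for k,v in s.items()}); return s
def load(f): return dict(np.load(f'pics/{f}.npz'))
def ray(s,u,v):
    K=np.array([[s['fx'],0,s['cx']],[0,s['fy'],s['cy']],[0,0,1]],float)
    x=(u-s['cx'])/s['fx'];y=(v-s['cy'])/s['fy'];a,b=x,y
    for _ in range(20):
        k=1+s['k1']*(a*a+b*b);a,b=x/k,y/k
    T=np.array(s['camera_from_world']);R=T[:3,:3]
    return -R.T@T[:3,3],R.T@np.array([a,-b,-1.])
def onz(s,u,v,z):
    o,d=ray(s,u,v);return o+d*(z-o[2])/d[2]
def proj(s,p):
    T=np.array(s['camera_from_world']);q=T[:3,:3]@np.array(p,float)+T[:3,3]
    a,b=q[0]/-q[2],-q[1]/-q[2];k=1+s['k1']*(a*a+b*b)
    return np.array([s['fx']*a*k+s['cx'],s['fy']*b*k+s['cy']])
E
python3 - <<'E'
from h import *
for n in['scene','side']:
    s=snap(n,n+'0'); print(n,s['k1'],onz(s,320,240,0),ray(s,320,240)[0])
print(r.sense())
E
```

```text
scene 0.039079415990248056 [ 448.99239801 -132.53268975    0.        ] [1291.44896271  394.06916375 1242.31180198]
side 0.06502454577803447 [612.74797509  84.60594296   0.        ] [ -350.53612229 -1009.39975189  1108.2309461 ]
{'time': 0.1, 'joint_pos': array([-6.85492680e+01,  7.51185463e+00,  8.53230083e+01,  9.75851733e-05,
        8.72624784e+01, -4.89392602e+00]), 'qd': array([ 0.01431496, -0.05376491, -0.18106126, -0.0092975 , -0.10492296,
        0.0928883 ]), 'joint_efforts': array([ 2.98145780e-03, -5.70949388e+01, -5.01942337e+01, -4.91044739e-05,
        8.21196969e-03,  1.01693178e-05]), 'tool_pos': array([ 266.10249579, -537.2410804 ,  249.33842153]), 'tcp_rot': array([-1.79903022e+02, -8.40142406e-03,  2.63446462e+01]), 'ft_force': array([-0.64578193,  0.38076468,  0.27166054]), 'wrist_torque': array([-0.00120049,  0.01121738,  0.04436193]), 'grip_force': 0.0, 'finger_gap': 85.45322501069897}
```

View pics/scene0.png

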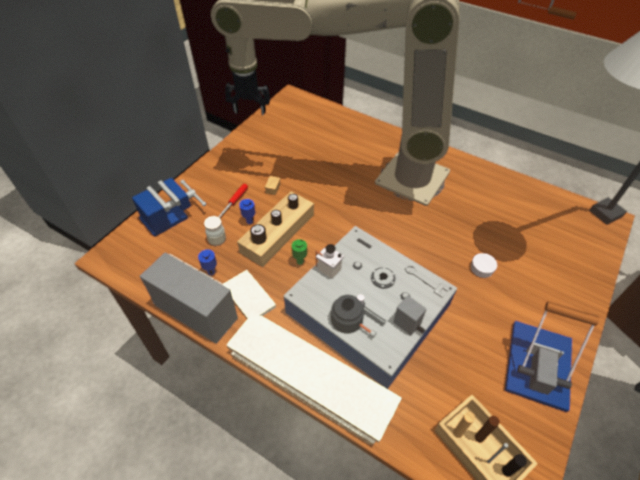

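View pics/side0.png

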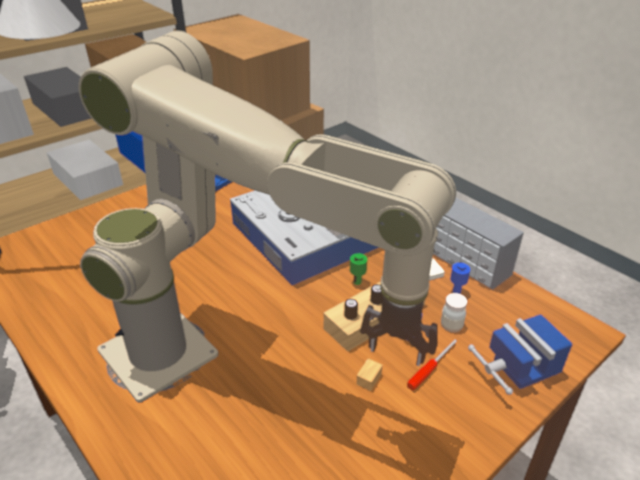

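Scene view: the rollers are in the block at about (258,232), (276,215) and (293,200). Lookalikes are the blue ones at (247,208) and (207,260) and the green one at (299,248). The widest black roller looks like the one at (258,232). The oiler knob is at (331,247), the plain switch box at (411,313) and the hub at (384,276). I'll check with an enlarged crop.

Run:
```python
from h import *
s=load('scene0');f=s['frame'][:,:,::-1]
c=cv2.resize(f[180:330,225:425],None,fx=4,fy=4,interpolation=cv2.INTER_CUBIC);cv2.imwrite('pics/c1.png',c)
for n,u,v,z in[('knob',331,247,208),('hub',384,276,112),('r1',258,228,115),('r2',276,212,112),('r3',293,197,112),('frontL',355,230,100),('frontR',453,290,100),('backL',288,297,100),('backR',390,370,100),('pinL',357,265,110),('pinR',405,296,110)]: print(n,onz(s,u,v,z).round(0))
```

```text
knob [595.  -5. 208.]
hub [539. 144. 112.]
r1 [ 590. -273.  115.]
r2 [ 503. -267.  112.]
r3 [ 418. -259.  112.]
frontL [423. -18. 100.]
frontR [467. 332. 100.]
backL [741. -56. 100.]
backR [780. 287. 100.]
pinL [545.  58. 110.]
pinR [566. 225. 110.]
```

View pics/c1.png

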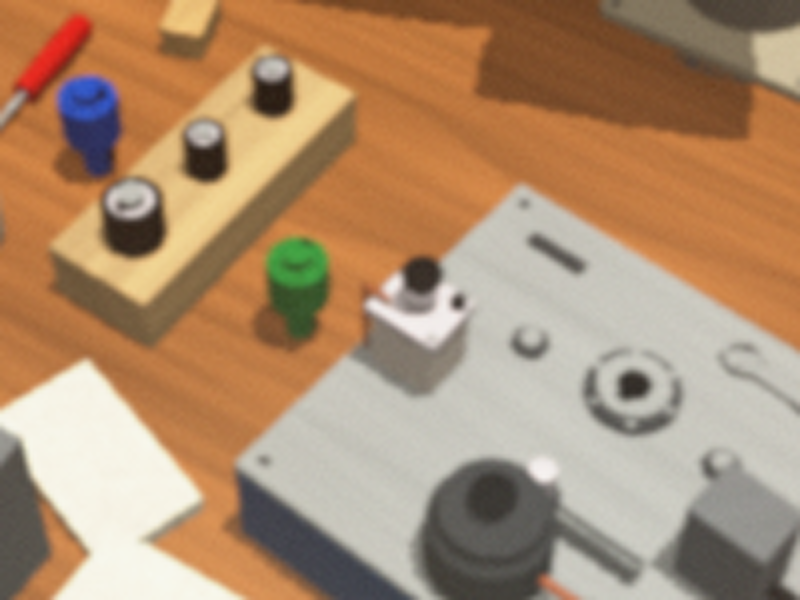

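The crop shows the wide black roller at (258,231) with a white top and a stub of key, distinct from the two narrower idlers and the blue and green decoys. The oiler with its black knob is at (330,247). I'll look at the roller from close up on the way.

```bash
cat >> h.py <<'E'
from scipy.spatial.transform import Rotation as Ro
def go(p,yaw=None):
    st=r.sense();R=Ro.from_euler('xyz',st['tcp_rot'],degrees=True)
    y=st['tcp_rot'][2] if yaw is None else yaw
    G=Ro.from_euler('xyz',[180,0,y],degrees=True)
    print('lin m',(R.inv().apply(np.array(p)-st['tool_pos'])/1000).round(4),'rot',(R.inv()*G).as_rotvec(degrees=True).round(2))
E
python3 -c "
from h import *
go([570,-273,300],0)"
```

```text
lin m [ 0.3896 -0.102  -0.0504] rot [-1.000e-01  1.000e-02  2.634e+01]
```

>>> servo_tool:
  fingers: [0.0854,0.0854,0.0854,0.0854,0.0854,0.0854,0.0854,0.0854,0.0854,0.0854]
  linear:
    - [0.04,-0.01,-0.05]
    - [0.08,-0.02,-0.05]
    - [0.12,-0.03,-0.05]
    - [0.17,-0.04,-0.05]
    - [0.22,-0.055,-0.05]
    - [0.27,-0.07,-0.05]
    - [0.31,-0.08,-0.05]
    - [0.35,-0.09,-0.05]
    - [0.39,-0.102,-0.05]
    - [0.39,-0.102,-0.05]
  rotation:
    - [0,0,4]
    - [0,0,8]
    - [0,0,12]
    - [0,0,16]
    - [0,0,20]
    - [0,0,26.3]
    - [0,0,26.3]
    - [0,0,26.3]
    - [0,0,26.3]
    - [0,0,26.3]

```text
time: 1.1
tool_pos: [573.4, -268.8, 299.2]
tcp_rot: [-179.9, 0.0, 0.3]
ft_force: [0.2, 0.0, -0.7]
finger_gap: 85.3
grip_force: 0.0
```

```bash
python3 -c "
from h import *
s=snap('wrist','w1')
print(r.sense()['tool_pos'],r.sense()['tcp_rot'],ray(s,320,240),proj(s,[590,-273,115]))"
```

```text
[ 571.83695433 -270.81502441  299.29801746] [-1.79942326e+02  6.55821039e-02  2.72918274e-01] (array([ 641.96279602, -269.12468051,  422.40712623]), array([-0.28061156, -0.01987972, -0.95987214])) [317.82577975 200.18959405]
```

View pics/w1.png

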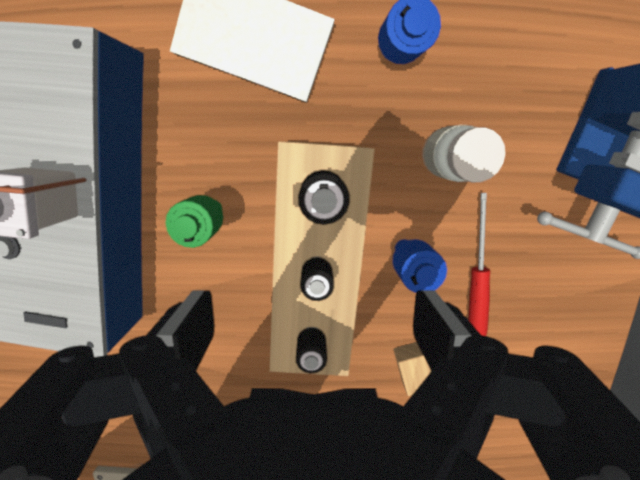

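The wrist view shows the wide roller at (324,197), with the idlers at (317,280) and (312,350). I need an enlarged crop to read the key direction.

Run:
```python
from h import *
s=load('w1');f=s['frame'][:,:,::-1]
cv2.imwrite('pics/c2.png',cv2.resize(f[165:230,290:358],None,fx=8,fy=8,interpolation=cv2.INTER_CUBIC))
print(onz(s,324,197,110))
```

```text
[ 592.19059887 -278.75245192  110.        ]
```

View pics/c2.png

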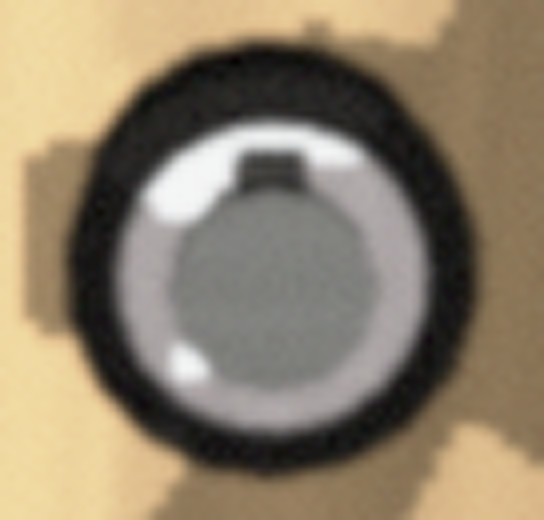

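The crop shows the shaft centre at about (324.4,201) and the key stub at (324,186), so the key points roughly to world +x. I'll work that out and move over the knob.

Run:
```python
from h import *
s=load('w1');g=lambda x,y,z:onz(s,290+x/8-.5,165+y/8-.5,z)
a=g(275,288,115);print('shaft',a,'ring',g(272,277,105),'tyre',g(272,258,105))
for z in(110,115):
  b=g(272,170,z);print('key',b,np.degrees(np.arctan2(b[1]-a[1],b[0]-a[0])))
b0=g(240,190,112);b1=g(305,190,112);d=b0-b1;print('perp',np.degrees(np.arctan2(-d[0],d[1])))
go([560,-5,330],0);E=0
s2=load('scene0');print(onz(s2,330.5,246.5,208))
```

```text
shaft [ 589.76135533 -278.53610057  115.        ] ring [ 589.37029999 -278.46742391  105.        ] tyre [ 591.62703108 -278.43186148  105.        ]
key [ 602.60717191 -278.12549516  110.        ] 1.830786685560845
key [ 603.2370491  -277.98143931  115.        ] 2.3569711120877606
perp 0.5066240516097363
lin m [-0.0106 -0.2659 -0.0304] rot [-0.06  0.07  0.27]
[593.99766572  -7.16405961 208.        ]
```

>>> servo_tool:
  fingers: [0.0,0.0,0.0,0.0,0.0,0.0,0.0,0.0,0.0,0.0]
  linear:
    - [-0.005,-0.04,-0.02]
    - [-0.01,-0.085,-0.03]
    - [-0.02,-0.13,-0.03]
    - [-0.02,-0.17,-0.03]
    - [-0.02,-0.21,-0.03]
    - [-0.025,-0.25,-0.03]
    - [-0.03,-0.29,-0.03]
    - [-0.03,-0.33,-0.03]
    - [-0.03,-0.34,-0.03]
    - [-0.03,-0.34,-0.03]
  rotation:
    - [0,0,0.3]
    - [0,0,0.3]
    - [0,0,0.3]
    - [0,0,0.3]
    - [0,0,0.3]
    - [0,0,0.3]
    - [0,0,0.3]
    - [0,0,0.3]
    - [0,0,0.3]
    - [0,0,0.3]

```text
time: 2.15
tool_pos: [539.9, 67.2, 330.1]
tcp_rot: [180.0, 0.0, -0.2]
ft_force: [-0.0, 1.0, -0.4]
finger_gap: 0.1
grip_force: 0.0
```

```bash
python3 -c "
from h import *
s=snap('wrist','w2')
print(r.sense()['tool_pos'],proj(s,[594,-6,208]),proj(s,[539,144,112]))"
```

```text
[540.09282806  66.06143783 330.08993619] [414.8627249  162.87060988] [237.87490357 211.67295485]
```

View pics/w2.png

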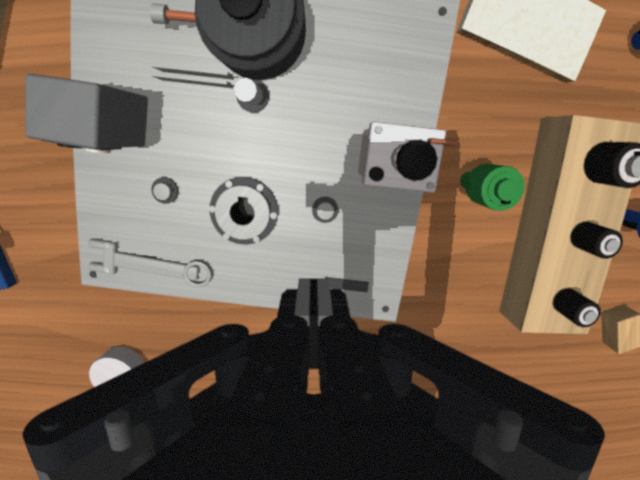

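Knob at (417,160); hub at (243,210) with the keyway pointing up the image. I'll crop the hub for its angle and set the knob shift.

Run:
```python
from h import *
s=load('w2');f=s['frame'][:,:,::-1]
c=f[170:250,203:283];cv2.imwrite('pics/c3.png',cv2.resize(c,None,fx=8,fy=8,interpolation=cv2.INTER_CUBIC)[20:620])
m=(f.max(2)<60).astype(np.uint8)
n,l,st,ce=cv2.connectedComponentsWithStats(m)
i=l[160,417];print('knob px',ce[i],st[i]);k=onz(s,*ce[i],206);print(k)
go([k[0],k[1],240],0)
```

```text
knob px [416.01341752 159.71981058] [ 396  141   41   39 1267]
[596.11594806  -7.26634721 206.        ]
lin m [0.0563 0.073  0.0901] rot [ 0.04  0.02 -0.23]
```

View pics/c3.png

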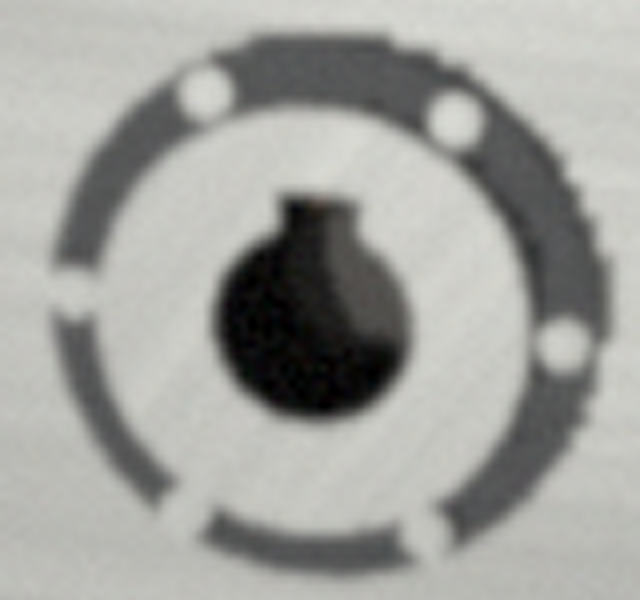

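The bore and keyway are clear: bore centre at crop (312,325), keyway end at (318,200). Next I compute the angle and press the plunger.

Run:
```python
from h import *
s=load('w2');g=lambda x,y,z=112:onz(s,203+x/8-.5,170+(y+20)/8-.5,z)
P=lambda a,b:np.degrees(np.arctan2(*(b-a)[[1,0]]))
c=g(312,325);print('bore',c,'boss',g(317,320))
print('key',P(c,g(318,200)),'bolts',P((g(185,508)+g(425,532))/2,(g(205,90)+g(455,118))/2),P(g(562,343),g(72,293))-90)
a,b=g(278,205),g(357,205);print('perp',P(b,a)-90)
```

```text
bore [537.99216429 140.30997711 112.        ] boss [538.6448066  139.62722277 112.        ]
key -5.8985500877687285 bolts -6.5787733697362665 -6.09986772211461
perp -0.2290643966794903
```

>>> servo_tool:
  fingers: [0,0,0,0,0,0]
  linear:
    - [0.02,0.03,0.02]
    - [0.04,0.06,0.04]
    - [0.056,0.073,0.07]
    - [0.056,0.073,0.09]
    - [0.056,0.073,0.095]
    - [0.056,0.073,0.095]
  rotation:
    - [0,0,0]
    - [0,0,0]
    - [0,0,0]
    - [0,0,0]
    - [0,0,0]
    - [0,0,0]

```text
time: 2.8
tool_pos: [595.2, -8.0, 234.3]
tcp_rot: [180.0, 0.1, -0.4]
ft_force: [-0.0, -0.1, 0.1]
finger_gap: -0.2
grip_force: 0.0
```

>>> servo_tool:
  fingers: [0,0,0,0,0,0,0]
  linear:
    - [0,0,0.004]
    - [0,0,0.008]
    - [0,0,0.011]
    - [0,0,0.014]
    - [0,0,0.016]
    - [0,0,0.018]
    - [0,0,0.018]
  rotation:
    - [0,0,0]
    - [0,0,0]
    - [0,0,0]
    - [0,0,0]
    - [0,0,0]
    - [0,0,0]
    - [0,0,0]

```text
time: 3.5
tool_pos: [596.5, -6.4, 218.4]
tcp_rot: [180.0, -0.1, -0.2]
ft_force: [-0.6, -1.1, 6.5]
finger_gap: -0.3
grip_force: 3.6
```

>>> servo_tool:
  fingers: [0,0,0,0]
  linear:
    - [0,0,0.002]
    - [0,0,0.004]
    - [0,0,0.005]
    - [0,0,0.005]
  rotation:
    - [0,0,0]
    - [0,0,0]
    - [0,0,0]
    - [0,0,0]

```text
time: 3.9
tool_pos: [596.7, -6.4, 216.8]
tcp_rot: [180.0, -0.2, -0.2]
ft_force: [-10.6, 0.3, 24.6]
finger_gap: -0.2
grip_force: 12.4
```

At the stop (24 N > 8.4 N). Now release, checking for spring-back at no load.

>>> servo_tool:
  fingers: [0,0,0,0,0,0,0]
  linear:
    - [0,0,-0.005]
    - [0,0,-0.012]
    - [0,0,-0.022]
    - [0,0,-0.04]
    - [0,0,-0.07]
    - [0,0,-0.11]
    - [0,0,-0.12]
  rotation:
    - [0,0,0]
    - [0,0,0]
    - [0,0,0]
    - [0,0,0]
    - [0,0,0]
    - [0,0,0]
    - [0,0,0]

```text
time: 4.6
tool_pos: [597.2, -6.4, 337.7]
tcp_rot: [180.0, -0.4, -0.2]
ft_force: [1.5, -0.2, 0.8]
finger_gap: -0.1
grip_force: 0.0
```

```bash
python3 -c "
from h import *
go([590,-278.5,240],1.5);go([590,-278.5,340],1.5);s=snap('wrist','w3');k=r.sense();print(k['tool_pos'],k['ft_force'])
f=s['frame'];u,v=proj(s,[596,-7,207]);print(u,v)
m=(f.max(2)<60).astype(np.uint8);n,l,st,ce=cv2.connectedComponentsWithStats(m);i=l[int(v),int(u)];print(ce[i],st[i])"
```

```text
lin m [-0.0066  0.2721  0.0978] rot [ 0.03 -0.37 -1.74]
lin m [-0.006   0.2721 -0.0022] rot [ 0.03 -0.37 -1.74]
[597.30296148  -6.41215206 337.62545838] [-0.52618545  0.1042804   1.5960177 ]
313.17532321912336 235.4506005668682
[315.00806452 233.87701613] [297 217  36  35 992]
```

Knob is back up. Now to the roller.

>>> servo_tool:
  fingers: [0.0854,0.0854,0.0854,0.0854,0.0854,0.0854,0.0854,0.0854,0.0854,0.0854]
  linear:
    - [0,0.04,0]
    - [0,0.08,0]
    - [-0.003,0.12,0]
    - [-0.006,0.16,0]
    - [-0.006,0.2,0.02]
    - [-0.006,0.24,0.05]
    - [-0.006,0.265,0.08]
    - [-0.006,0.272,0.12]
    - [-0.0065,0.272,0.158]
    - [-0.0065,0.272,0.158]
  rotation:
    - [0,-0.2,-1]
    - [0,-0.4,-1.7]
    - [0,-0.4,-1.7]
    - [0,-0.4,-1.7]
    - [0,-0.4,-1.7]
    - [0,-0.4,-1.7]
    - [0,-0.4,-1.7]
    - [0,-0.4,-1.7]
    - [0,-0.4,-1.7]
    - [0,-0.4,-1.7]

```text
time: 5.65
tool_pos: [583.5, -276.3, 165.0]
tcp_rot: [-179.6, 1.1, 1.4]
ft_force: [-0.9, 0.2, -1.0]
finger_gap: 85.2
grip_force: 0.0
```

```bash
python3 -c "
from h import *
s=snap('wrist','w4');go([590,-278.5,87],1.5);k=r.sense();print(k['tool_pos'],k['tcp_rot'],proj(s,[590,-278.5,115]),proj(s,[603,-278.3,115]))
f=s['frame'];u,v=map(int,proj(s,[590,-278.5,115]));print(u,v);cv2.imwrite('pics/c4.png',cv2.resize(f[max(v-80,0):v+70,u-100:u+100,::-1],None,fx=4,fy=4,interpolation=cv2.INTER_CUBIC))"
```

```text
lin m [0.0059 0.0022 0.0823] rot [-0.3   0.86 -0.07]
[ 585.33955196 -276.88466834  169.34937541] [-179.70371035    0.86300898    1.43283214] [317.30631004 258.69859931] [317.66304328 235.63465294]
317 258
```

View pics/c4.png

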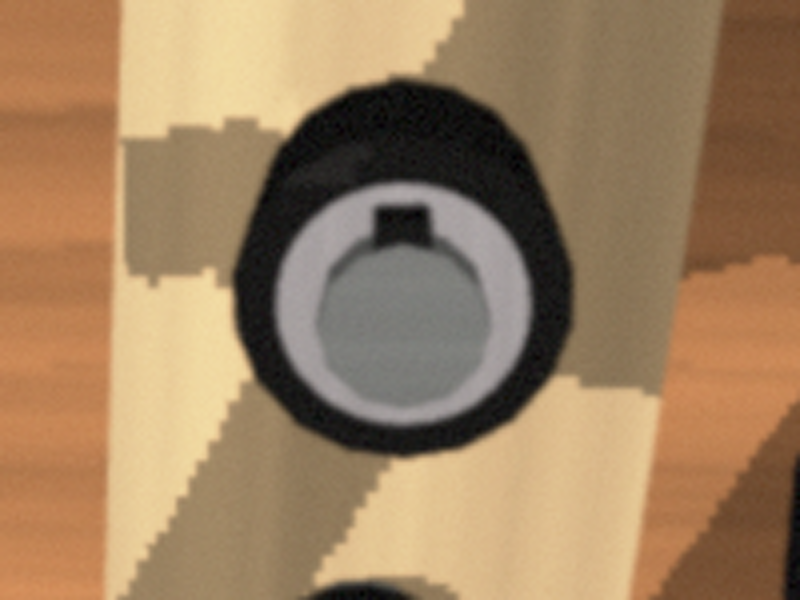

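The crop confirms the wide roller, centred as predicted at (404,322), with the key at (404,225). I'll let the arm settle, then re-measure.

>>> servo_tool:
  fingers: [0.0854,0.0854]
  linear:
    - [0,0,0]
    - [0,0,0]
  rotation:
    - [0,0,0]
    - [0,0,0]

```text
time: 5.9
tool_pos: [589.8, -278.8, 177.6]
tcp_rot: [179.9, 0.2, 1.5]
ft_force: [0.5, -0.8, 0.2]
finger_gap: 85.5
grip_force: 0.0
```

```bash
python3 -c "
from h import *
go([590,-278.5,88],1.5);k=r.sense();print(k['tool_pos'],k['tcp_rot'])"
```

```text
lin m [ 0.0005 -0.0005  0.0895] rot [ 0.13  0.18 -0.02]
[ 589.7513549  -278.83325199  177.55126601] [1.79872170e+02 1.77267034e-01 1.47946257e+00]
```

>>> servo_tool:
  fingers: [0.0854,0.0854,0.0854,0.0854,0.0854,0.0854,0.0854]
  linear:
    - [0,0,0.02]
    - [0,0,0.04]
    - [0,0,0.055]
    - [0,0,0.07]
    - [0,0,0.08]
    - [0,0,0.088]
    - [0,0,0.09]
  rotation:
    - [0,0,0]
    - [0,0,0]
    - [0,0,0]
    - [0,0,0]
    - [0,0,0]
    - [0,0,0]
    - [0,0,0]

```text
time: 6.6
tool_pos: [587.2, -278.2, 83.3]
tcp_rot: [-180.0, 0.5, 1.4]
ft_force: [-0.9, -0.2, 0.1]
finger_gap: 85.4
grip_force: 0.0
```

>>> servo_tool:
  fingers: [0.03,0.03,0.03,0.03,0.03,0.03,0.03,0.03]
  linear:
    - [0,0,0]
    - [0,0,0]
    - [0,0,0]
    - [0,0,0]
    - [0,0,0]
    - [0,0,0]
    - [0,0,0]
    - [0,0,0]
  rotation:
    - [0,0,0]
    - [0,0,0]
    - [0,0,0]
    - [0,0,0]
    - [0,0,0]
    - [0,0,0]
    - [0,0,0]
    - [0,0,0]
  force: 80

```text
time: 7.4
tool_pos: [588.3, -278.8, 85.6]
tcp_rot: [179.9, 0.3, 1.4]
ft_force: [0.5, 0.4, 5.7]
finger_gap: 48.3
grip_force: 83.1
```

>>> servo_tool:
  fingers: [0.03,0.03,0.03,0.03,0.03,0.03,0.03,0.03,0.03,0.03]
  linear:
    - [0,0,-0.01]
    - [0,0,-0.03]
    - [0,0,-0.055]
    - [0,0,-0.085]
    - [0,0,-0.12]
    - [0,0,-0.15]
    - [0,0,-0.18]
    - [0,0,-0.21]
    - [0,0,-0.23]
    - [0,0,-0.23]
  rotation:
    - [0,0,0]
    - [0,0,0]
    - [0,0,0]
    - [0,0,0]
    - [0,0,0]
    - [0,0,0]
    - [0,0,0]
    - [0,0,0]
    - [0,0,0]
    - [0,0,0]

```text
time: 8.4
tool_pos: [590.2, -279.0, 318.5]
tcp_rot: [179.8, 0.1, 1.4]
ft_force: [0.9, -0.5, -2.6]
finger_gap: 48.4
grip_force: 83.1
```

```bash
python3 -c "
from h import *
go([538,140,310],-6);k=r.sense();print(k['tool_pos'],k['tcp_rot'],k['finger_gap'],k['ft_force'])"
```

```text
lin m [-0.0416 -0.4202  0.0073] rot [0.18 0.1  7.45]
[ 590.15761219 -279.01692791  318.49993741] [1.79829396e+02 1.15462372e-01 1.44494097e+00] 48.43415012668739 [ 0.85812029 -0.50081084 -2.6412142 ]
```

>>> servo_tool:
  fingers: [0.03,0.03,0.03,0.03,0.03,0.03,0.03,0.03,0.03,0.03]
  linear:
    - [-0.004,-0.035,0]
    - [-0.008,-0.08,0]
    - [-0.012,-0.125,0]
    - [-0.017,-0.17,0]
    - [-0.022,-0.215,0]
    - [-0.026,-0.26,0]
    - [-0.03,-0.305,0]
    - [-0.034,-0.35,0]
    - [-0.038,-0.39,0]
    - [-0.042,-0.42,0]
  rotation:
    - [0,0,0]
    - [0,0,1]
    - [0,0,2]
    - [0,0,3]
    - [0,0,4]
    - [0,0,5]
    - [0,0,6]
    - [0,0,7.4]
    - [0,0,7.4]
    - [0,0,7.4]

```text
time: 9.4
tool_pos: [535.1, 142.7, 312.4]
tcp_rot: [179.9, 0.6, -5.9]
ft_force: [1.2, -0.0, -3.3]
finger_gap: 48.7
grip_force: 83.8
```

>>> servo_tool:
  fingers: [0.03,0.03,0.03,0.03]
  linear:
    - [0,0,0.03]
    - [0,0,0.06]
    - [0,0,0.08]
    - [0,0,0.08]
  rotation:
    - [0,0,0]
    - [0,0,0]
    - [0,0,0]
    - [0,0,0]

```text
time: 9.8
tool_pos: [532.7, 140.0, 228.5]
tcp_rot: [179.8, 0.9, -5.9]
ft_force: [-0.7, 0.5, -4.4]
finger_gap: 48.6
grip_force: 83.7
```

```bash
python3 -c "
from h import *
k=r.sense();print(k['time'],k['tool_pos'],k['tcp_rot'],k['finger_gap'],k['ft_force']);go([538,140,210],-6)
s=snap('wrist','w5');a=snap('scene','s5');b=snap('side','d5')
t=k['tool_pos'];print(proj(s,t+[0,0,27]),proj(a,t),proj(b,t),proj(b,[538,140,112]),proj(a,[538,140,112]))
f=s['frame'][:,:,::-1];h=a['frame'][:,:,::-1]
u,v=map(int,proj(a,[538,140,140]))
cv2.imwrite('pics/m1.png',np.hstack([cv2.resize(f[:,60:580],(400,369)),cv2.resize(h[v-46:v+46,u-50:u+50],(400,369),interpolation=cv2.INTER_CUBIC)]))
print(u,v)"
```

```text
9.8 [532.66746401 139.96957943 228.53549178] [179.80038402   0.94882518  -5.93782922] 48.613718402370914 [-0.73568995  0.46465826 -4.42006549]
lin m [ 0.0056 -0.0006  0.0184] rot [0.2  0.95 0.06]
[311.55861439 358.72265411] [388.31165769 249.69328226] [287.22703681 180.22159998] [289.81335135 212.333929  ] [382.83177889 275.21858344]
383 269
```

View pics/m1.png

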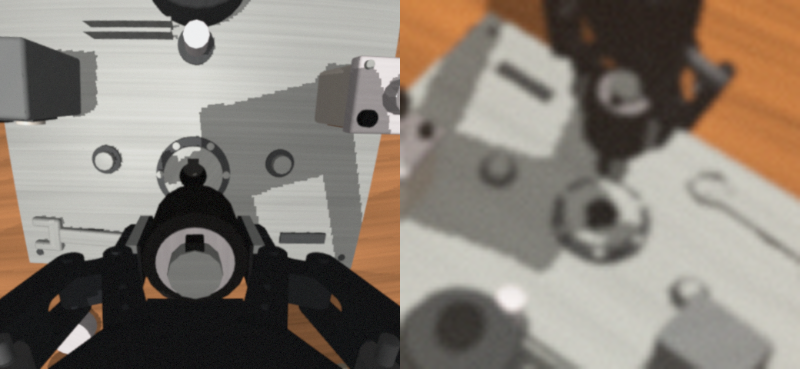

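The roller is held upright with its shaft end above the hub (left panel shaft top at (195,272), right panel shaft tip just above the bore). Next: settle over the bore at a few mm clearance and measure the roller's ring with the same camera that measured the hub.

>>> servo_tool:
  fingers: [0.03,0.03,0.03,0.03,0.03,0.03,0.03]
  linear:
    - [0,0,0.01]
    - [0,0,0.02]
    - [0,0,0.03]
    - [0,0,0.037]
    - [0,0,0.037]
    - [0,0,0.037]
    - [0,0,0.037]
  rotation:
    - [0,0,0]
    - [0,0,0]
    - [0,0,0]
    - [0,0,0]
    - [0,0,0]
    - [0,0,0]
    - [0,0,0]

```text
time: 10.65
tool_pos: [536.1, 140.4, 198.2]
tcp_rot: [180.0, 0.4, -6.0]
ft_force: [-0.5, -0.6, -3.7]
finger_gap: 48.2
grip_force: 83.7
```

```bash
cat > ring.py <<'E'
from h import *
def ring(s,p,z):
    u,v=map(int,proj(s,p));f=s['frame'];m=(f.max(2)>75).astype(np.uint8)
    n,l,st,ce=cv2.connectedComponentsWithStats(m);i=l[v,u]
    c=max(cv2.findContours((l==i).astype(np.uint8),cv2.RETR_EXTERNAL,cv2.CHAIN_APPROX_NONE)[0],key=cv2.contourArea)
    e=cv2.fitEllipse(cv2.convexHull(c));return e,onz(s,*e[0],z)
E
python3 -c "
from ring import *
s=load('w1');print(ring(s,[590,-278.5,115],105))
s=load('w4');print(ring(s,[590,-278.5,115],105))
s=snap('wrist','w6');k=r.sense();t=k['tool_pos'];print(t,k['tcp_rot'],k['ft_force'])
print(ring(s,t+[0,0,28],t[2]+18))"
```

```text
(((323.504150390625, 198.9938201904297), (39.316673278808594, 39.64796829223633), 21.44154930114746), array([ 589.49518991, -278.46936996,  105.        ]))
(((317.2751159667969, 253.4801483154297), (61.097938537597656, 64.43142700195312), 88.62120056152344), array([ 589.41210484, -278.53459813,  105.        ]))
[536.17492045 140.43865457 198.26714352] [179.97273638   0.34041049  -5.95635938] [-0.15386676  0.14319772 -2.77489176]
(((313.24261474609375, 341.0928955078125), (91.69352722167969, 103.30501556396484), 89.83228302001953), array([536.68227973, 139.74164577, 216.26714352]))
```

```bash
python3 -c "
from h import *
go([537.8,140.7,188],-6)"
```

```text
lin m [ 0.0017 -0.0004  0.0103] rot [0.03 0.34 0.04]
```

>>> servo_tool:
  fingers: [0.03,0.03,0.03,0.03,0.03,0.03]
  linear:
    - [0,0,0.003]
    - [0,0,0.005]
    - [0,0,0.005]
    - [0,0,0.005]
    - [0,0,0.005]
    - [0,0,0.005]
  rotation:
    - [0,0,0]
    - [0,0,0]
    - [0,0,0]
    - [0,0,0]
    - [0,0,0]
    - [0,0,0]

```text
time: 11.3
tool_pos: [535.8, 140.4, 192.7]
tcp_rot: [180.0, 0.4, -6.0]
ft_force: [0.4, 0.4, -3.6]
finger_gap: 48.9
grip_force: 83.7
```

```bash
python3 -c "
from ring import *
s=snap('wrist','w7');k=r.sense();t=k['tool_pos'];print(t,k['tcp_rot'],k['ft_force'])
print(ring(s,t+[0,0,28],t[2]+18)); go([538,140.3,188],-6)"
```

```text
[535.81830317 140.3821591  192.71770575] [179.95661787   0.38861555  -5.95560799] [ 0.9059982  -0.65932191 -3.38867254]
(((313.27764892578125, 341.0585632324219), (91.65118408203125, 103.27489471435547), 90.28202056884766), array([536.32780415, 139.69036668, 210.71770575]))
lin m [ 0.0022 -0.0001  0.0047] rot [0.04 0.39 0.04]
```

>>> servo_tool:
  fingers: [0.03,0.03,0.03,0.03,0.03,0.03,0.03,0.03,0.03,0.03]
  linear:
    - [0.001,-0.0005,0.0]
    - [0.002,-0.0005,0.002]
    - [0.002,-0.0005,0.004]
    - [0.002,-0.0005,0.006]
    - [0.002,-0.0005,0.008]
    - [0.002,-0.0005,0.01]
    - [0.002,-0.0005,0.012]
    - [0.002,-0.0005,0.013]
    - [0.002,-0.0005,0.014]
    - [0.002,-0.0005,0.014]
  rotation:
    - [0,0.2,0]
    - [0,0.4,0]
    - [0,0.4,0]
    - [0,0.4,0]
    - [0,0.4,0]
    - [0,0.4,0]
    - [0,0.4,0]
    - [0,0.4,0]
    - [0,0.4,0]
    - [0,0.4,0]

```text
time: 12.35
tool_pos: [537.7, 140.6, 178.5]
tcp_rot: [180.0, 0.0, -6.0]
ft_force: [1.0, -0.9, -4.0]
finger_gap: 48.5
grip_force: 83.7
```

>>> servo_tool:
  fingers: [0.03,0.03,0.03,0.03,0.03,0.03]
  linear:
    - [0,0,0.002]
    - [0,0,0.004]
    - [0,0,0.006]
    - [0,0,0.008]
    - [0,0,0.01]
    - [0,0,0.01]
  rotation:
    - [0,0,0]
    - [0,0,0]
    - [0,0,0]
    - [0,0,0]
    - [0,0,0]
    - [0,0,0]

```text
time: 12.95
tool_pos: [537.5, 140.6, 168.1]
tcp_rot: [179.9, 0.0, -6.0]
ft_force: [-0.3, 1.0, -4.6]
finger_gap: 48.2
grip_force: 83.7
```

>>> servo_tool:
  fingers: [0.03,0.03,0.03,0.03,0.03,0.03]
  linear:
    - [0,0,0.002]
    - [0,0,0.004]
    - [0,0,0.006]
    - [0,0,0.008]
    - [0,0,0.01]
    - [0,0,0.01]
  rotation:
    - [0,0,0]
    - [0,0,0]
    - [0,0,0]
    - [0,0,0]
    - [0,0,0]
    - [0,0,0]

```text
time: 13.55
tool_pos: [537.5, 140.5, 158.1]
tcp_rot: [179.9, 0.0, -6.0]
ft_force: [0.4, -0.2, -3.2]
finger_gap: 48.8
grip_force: 83.7
```

The key has slipped in freely. Continuing to the seat.

>>> servo_tool:
  fingers: [0.03,0.03,0.03,0.03,0.03,0.03,0.03,0.03]
  linear:
    - [0,0,0.002]
    - [0,0,0.004]
    - [0,0,0.006]
    - [0,0,0.008]
    - [0,0,0.01]
    - [0,0,0.012]
    - [0,0,0.014]
    - [0,0,0.014]
  rotation:
    - [0,0,0]
    - [0,0,0]
    - [0,0,0]
    - [0,0,0]
    - [0,0,0]
    - [0,0,0]
    - [0,0,0]
    - [0,0,0]
  force: 110

```text
time: 14.35
tool_pos: [537.5, 140.5, 144.1]
tcp_rot: [179.9, 0.0, -6.0]
ft_force: [0.2, 0.3, -4.4]
finger_gap: 47.9
grip_force: 113.5
```

>>> servo_tool:
  fingers: [0.03,0.03,0.03,0.03,0.03,0.03]
  linear:
    - [0,0,0.001]
    - [0,0,0.002]
    - [0,0,0.003]
    - [0,0,0.004]
    - [0,0,0.005]
    - [0,0,0.005]
  rotation:
    - [0,0,0]
    - [0,0,0]
    - [0,0,0]
    - [0,0,0]
    - [0,0,0]
    - [0,0,0]

```text
time: 14.95
tool_pos: [538.0, 140.6, 140.6]
tcp_rot: [180.0, -0.1, -6.0]
ft_force: [-4.7, -0.9, 5.9]
finger_gap: 47.7
grip_force: 113.9
```

>>> servo_tool:
  fingers: [0.03,0.03,0.03,0.03,0.03,0.03]
  linear:
    - [0,0,0.001]
    - [0,0,0.002]
    - [0,0,0.003]
    - [0,0,0.004]
    - [0,0,0.004]
    - [0,0,0.004]
  rotation:
    - [0,0,0]
    - [0,0,0]
    - [0,0,0]
    - [0,0,0]
    - [0,0,0]
    - [0,0,0]

```text
time: 15.55
tool_pos: [538.2, 140.6, 137.7]
tcp_rot: [180.0, -0.1, -6.0]
ft_force: [-8.2, -2.2, 13.1]
finger_gap: 47.9
grip_force: 115.6
```

>>> servo_tool:
  fingers: [0.03,0.03,0.03,0.03]
  linear:
    - [-0.0003,0,0.001]
    - [-0.0005,0,0.002]
    - [-0.0005,0,0.002]
    - [-0.0005,0,0.002]
  rotation:
    - [0,0,0]
    - [0,0,0]
    - [0,0,0]
    - [0,0,0]

```text
time: 15.95
tool_pos: [538.2, 140.6, 137.6]
tcp_rot: [180.0, -0.2, -6.0]
ft_force: [-14.4, -3.8, 25.6]
finger_gap: 48.5
grip_force: 116.3
```

>>> servo_tool:
  fingers: [0.03,0.03,0.03,0.03,0.03,0.03]
  linear:
    - [-0.0005,0,0]
    - [-0.001,0,0]
    - [-0.001,0,0.0005]
    - [-0.001,0,0.0005]
    - [-0.001,0,0.0005]
    - [-0.001,0,0.0005]
  rotation:
    - [0,0,0]
    - [0,0,0]
    - [0,0,0]
    - [0,0,0]
    - [0,0,0]
    - [0,0,0]

```text
time: 16.55
tool_pos: [538.2, 140.6, 137.7]
tcp_rot: [180.0, -0.3, -6.0]
ft_force: [-9.9, -4.1, 24.9]
finger_gap: 47.9
grip_force: 116.2
```

```bash
python3 -c "
from h import *
k=r.sense();print(k['tool_pos'],k['ft_force'])
a=snap('scene','s8')['frame'];s=snap('wrist','w8')
b=snap('side','d8');u,v=map(int,proj(load('scene0'),[538,140,112]));p,q=map(int,proj(b,[538,140,112]))
z=lambda f,u,v:cv2.resize(f[v-50:v+50,u-50:u+50,::-1],(400,400),interpolation=cv2.INTER_CUBIC)
cv2.imwrite('pics/m2.png',np.hstack([z(a,u,v),z(b['frame'],p,q)]))"
```

```text
[538.166827   140.62312713 137.65072925] [-9.9292557  -4.10575316 24.87300327]
```

View pics/m2.png

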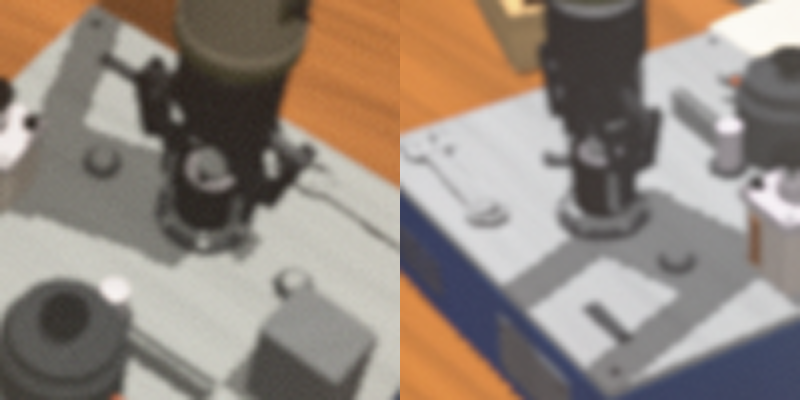

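Both views show the tyre seated on the hub face with no visible gap (left (205,220), right (600,210)). The height held steady while the push rose from 13 to 25 N, so the roller is home.

```bash
python3 -c "
from bench import r
print(r.hand_in())"
```

```text
the job is handed in; nothing more can be done
None
```

The job is handed in: I pressed the oiler to its stop and it sprang back, and the feed roller is keyed into the hub, flush on its face, still gripped and held down with about 25 N at 16.6 s; I never touched the other rollers or anything else.

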